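# Load the ratchet hold-down press with a dose tray

### The arm

A 6-joint arm with a two-finger parallel gripper is mounted at the origin on the work surface. World frame = base frame: x ahead of the robot, y to its left, z up, the work surface at z = 0. Lengths are in m, angles in rad, forces in N, time in s.
With the tool pointing down it reaches from about 0.25 to 0.85 m from the base axis. Payload 12.5 kg.
Tool frame: the origin (TCP) lies midway between the tips of the shut fingers; the grasp point (between the pads) lies 19 mm behind it; z points along the fingers, y is the line along which they close (so a half turn about z gives the same grasp; the last joint's range is limited). The gripper opens to 93 mm and grips with 3 to 60 N. Pads are 15 mm wide; open, the fingers measure 128 mm over their backs; the gripper's body (75 mm by 188 mm) begins 65 mm behind the grasp point.
Start: joints at [-1.327, 0.351, 1.652, -0, 1.139, -0.085], TCP at [0.178, -0.521, 0.188] pointing down, gripper open.
Joint ranges: [-2.75, 2.75], [-0.79, 2.1], [0.01, 2.65], [-1.57, 4.71], [0.07, 3.14], [-2.87, 2.87]. Speed limits (rad/s): [2.22, 2.22, 2.79, 3.14, 3.14, 3.14].

### API

Orientations are given as a rotation vector (axis times angle).
In Python, from rig import robot gives the robot as it stands.
- The arm moves only by the tool move_arm, never from a script. Its argument "increments" is a list of rows, each a list of 3 entries, a list of its own where there are three numbers: the shift along the tool's x, y, z in cm, then the turn about the tool's z in degrees, then the finger opening in cm, from 0 to 9.3. A call has exactly 10 rows; each row is the pose to reach, as a shift and turn from the pose commanded when the call began, along the tool's axes at that moment; what a row does not reach only later rows make up. A row lasts 1/10 s, in which the tool goes at most 50 mm and 8.59 degrees, less where a joint would pass 70% of its speed; a pose out of reach is approached as far as the arm can. A call with a gripper value outside its range is refused whole. The fingers move at their own pace and stop on an object; "squeeze" is the grip in N (left out, the last holds). Time passes only in rows, so rows that repeat a pose let the fingers close, or fill a call up. It gives the time, the measured TCP pose, the force, the opening and the grip force at its end, in the units of the state.
- robot.get_obs(): the state, without advancing time (a new reading comes with each control period).
- robot.capture(name): name is "side" or "top"; returns a dict with "img" (480x640x3 uint8, red, green, blue), "fx", "fy", "cx", "cy" (pixels), "R" (3x3) and "t" (3): a world point X has camera coordinates R X + t. Camera axes: x right, y down, z forward; pixel columns grow to the right and rows downward; lengths in m; the calibration is good to about 2 mm. A picture is of the moment at which its call begins. There is no depth.
- robot.job_done(): hands the job in; it is judged then, once.
The state is a dict: "clock": time; "joint_positions": joint angles; "qd": joint speeds; "joint_torque": joint torques, N m; "tcp_pos": TCP position; "ee_rot": TCP orientation; "ft_force": force on the tool from outside, world axes, zero at the start; "ft_torque": the same for the moment, N m; "width": opening from 0.0 (shut) to 1.0 (fully open); "grasp_force": force on a finger pad.
Only numpy, scipy, OpenCV 4.12 (cv2) and the standard library are available. Lean on these libraries where they do the work, as an engineer would, in place of code of your own. Each camera call takes 0.05 s, during which the arm holds its last target. There are 200 camera calls.

### The job

Raise the press head by its handle, notch by notch, until it hangs by itself on the pawl at its highest notch. Then bring the grey dose tray from the parking bay and slide it, pocket end first, under the raised head until it is home against the end stop, and let go of it. Finally lift the pawl lever and keep it up until the head has sunk all the way down onto the tray, then let the lever drop back and leave everything standing, without disturbing the jars and the counting tray.

Things in the scene. Friction and masses are not known exactly. Their poses are not given: they have to be found in the camera images.
- press: Hold-down press, bolted down: grey base plate 490 x 100 x 10 mm, mechanism at one end. Origin on the bench under the middle of the tray's seat; x = the way the tray slides in, y = the pawl lever's side, z up. Plate: x -315 to +175 mm; bare apron for setting the tray down: x -315 to -105, y -50 to 50. Two grey uprights at x +92 to +108, 200 mm tall.
- press_seat (a point): Point on top of the base plate (10 mm above the bench) where the tray's origin belongs; axes as the press. Guide strips (tops 24 mm above the bench) form a 66 mm wide channel, press x -75 to +60 mm, with a flared mouth from x -103. End stop: face at x +62, top 32 mm above the bench; against it the tray's origin is at x +2.
- press_head (a joint): Height of the head in m, 0 (lower stop) to 0.090. 0.7 kg, damped: 10 to 20 N raise it at 60 mm/s; with the pawl out it sinks at about 0.08 m/s. Rising, its rail's teeth click past the pawl; let go, it settles on the notch below: 0.018, 0.038, 0.058, 0.078 (highest). Raise it 6 mm or more past a notch, then lower it on. Resting on a tray at home it reads 0.020.
- head_handle (a point): Middle of the head's arched handle bar: round, white, 14 mm thick, 72 mm long, along press x; at press (8, 0, 115) mm plus press_head in height, 51 mm clear above the arm below. Pinch from above, fingers closing along press y.
- head_underside (a point): Middle of the underside of the head's white platen (90 x 54 x 14 mm, press x -40 to +50), 22 mm above the bench plus press_head. The head is this platen, the arched handle on it and a vertical steel toothed rail behind.
- press_pawl (a joint): Pawl angle in rad: 0 = nose in the rail's teeth, up to 0.55 as its lever's end is lifted; sprung towards 0. The rail is free from about 0.21; keep it above 0.28 while the head sinks. Lifting takes 2 to 6 N at the grip.
- pawl_grip (a point): Middle of the round black grip at the pawl lever's free end: a disc 32 mm across, 20 mm thick, flat faces to press +y and -y: pinch from above, fingers closing along press y. At angle 0 it is at press (40, 100, 104) mm; it swings about an axis along press y through x 140, z 120. Lifting it 35 mm straight up gives about 0.35 rad.
- tray: Grey dose tray, 200 mm long, 0.22 to 0.45 kg, loose: a closed block 120 x 60 x 32 mm with dark square pockets on top, and behind it a low deck 80 x 46 x 12 mm with a white arched handle. Origin at the underside, mid block; x towards the pocket end (front x +60, deck end x -140), z up. At first on the bench, its handle end in the parking bay.
- tray_handle (a point): Middle of the tray's arched handle bar: round, white, 12 mm thick, 44 mm between leg centres, along tray x, at tray (-110, 0, 62) mm; top of the arch 68 mm above the tray's underside. Pinch from above, fingers closing along tray y.
- bay: White roof on four thin posts, fixed, open to its +x; its frame is about the parked tray's. Roof 130 mm wide, 95 to 105 mm above the bench, x -160 to -75 mm; 110 mm between the posts, low strip at x -154. The roof hides the tray's handle: take the tray by the sides of its pocket block and draw it out along bay +x by 85 mm or more before lifting.
- amber_jar: Bystander: amber jar, 54 mm across, 85 mm tall; origin under its middle.
- white_jar: Bystander: white jar, 62 mm across, 100 mm tall; origin under its middle.
- count_tray: Bystander: blue open counting tray, 80 x 110 x 22 mm; origin under its middle.
Things that resemble listed ones, but are neither listed nor needed, are in the scene too. What is meant by the tray is not red, and is the smaller of those in its own colour.

How it is judged:
On the way, in this order (a step that is already met when the one before it is completed fails the run):
1. the head hangs by itself on the pawl at its highest notch (value of joint press_head above 0.074 m and value of joint press_pawl below 0.08 rad and contact force between the fingers and press_head below 0.2 N), for 0.2 s.
2. the tray is home against the end stop under the raised head, and let go (value of joint press_head above 0.074 m and x of tray in the frame of press_seat above -0.006 m and horizontal distance between tray and press_seat below 0.008 m and z of tray in the frame of press_seat below 0.004 m and angle between the x axis of tray and the x axis of press, either way round below 0.09 rad and contact force between the fingers and tray below 0.2 N), for 0.2 s.
3. the pawl lever is lifted clear of the teeth, with the hand off the head (value of joint press_pawl above 0.2 rad and contact force between the fingers and press_head below 0.2 N), for 0.1 s.
At the end, for the whole second after the job is handed in: The tray lies flat in the press within 8 mm of home (gap at the end stop under 8 mm) and in line within 5 degrees, the head rests on it with its weight (press_head below 0.024 m, more than 2 N on the tray), the pawl has dropped back into the teeth (below 0.08 rad), and all is at rest (value of joint press_head below 0.024 m and contact force between press_head and tray above 2 N and value of joint press_pawl below 0.08 rad and x of tray in the frame of press_seat above -0.006 m and horizontal distance between tray and press_seat below 0.008 m and z of tray in the frame of press_seat below 0.004 m and angle between the x axis of tray and the x axis of press, either way round below 0.09 rad and linear speed of tray below 0.02 m/s); the robot touches nothing.
It fails at once if a bystander was moved by more than 30 mm (distance of any of amber_jar, white_jar, count_tray from where it was at the start of the episode above 0.03 m).
It fails at once if the tray was tipped by more than 35 degrees (angle between tray's own z axis and vertical above 0.61 rad).
It also fails if it takes over 72 s, if anything falls off the work surface, if the arm or the gripper's body presses on something with over 40 N, if the wrist force passes 120 N, or if a joint passes its speed limit or range.

## Working session

There is one attempt and no reset: what is moved stays moved. The work goes in short steps, Python scripts to look and compute and a tool call to move; the robot and the scene stay as the last step left them, time stands still between calls to the robot, and variables do not carry over. Pictures are saved under pics/ and viewed, at most 10 in all, crops included, and the job is handed in when it is done.

Besides the shell and the picture viewer there is one more tool, called as name(argument=value, ...), one argument or row to a line, values as JSON. move_arm: Moves the arm, as the interface text tells. Its arguments: {"type":"object","properties":{"increments":{"type":"array"},"squeeze":{"type":"number"}},"required":["increments"]}

```bash
mkdir -p pics; python3 - <<'E'
from rig import robot
import cv2,pickle
o=robot.get_obs();print(o['tcp_pos'],o['ee_rot'],o['clock'])
for n in("side","top"):
    c=robot.capture(n);pickle.dump(c,open(n+'0.pkl','wb'));cv2.imwrite(f'pics/{n}0.png',c['img'][:,:,::-1])
    print(n,c['fx'],c['cx'],c['cy'],c['R'].tolist(),c['t'].tolist())
E
```

```text
[ 0.17751387 -0.52015141  0.18790534] [-3.09807948e+00 -5.13947619e-01  1.60747906e-04] 0.0
side 453.3334115993597 324.56724889864313 239.52980120296496 [[-0.9693859071913381, -0.24491462056009547, -0.017543989703916855], [-0.11348028621437047, 0.5102299094149275, -0.8525184245393993], [0.21774569474396327, -0.8244284493965135, -0.5224026648535874]] [0.564120432711103, 0.19491800868399842, 1.0634483881839523]
top 461.089834199089 325.229639589115 238.01357271207027 [[0.0010686459180103008, -0.999995024100473, -0.0029681257042728022], [-0.9973341850066578, -0.0008492338497245001, -0.07296439007470931], [0.07296150637841692, 0.0030381863278816806, -0.9973301299022453]] [-0.09545905383295998, 0.6084750775582508, 1.1501800329677894]
```

View pics/side0.png

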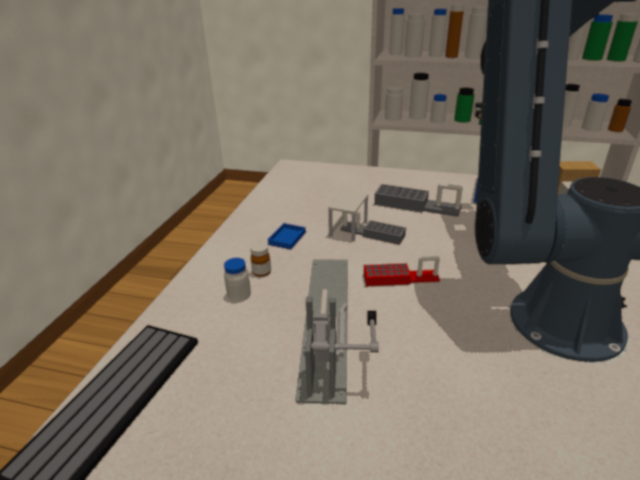

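View pics/top0.png

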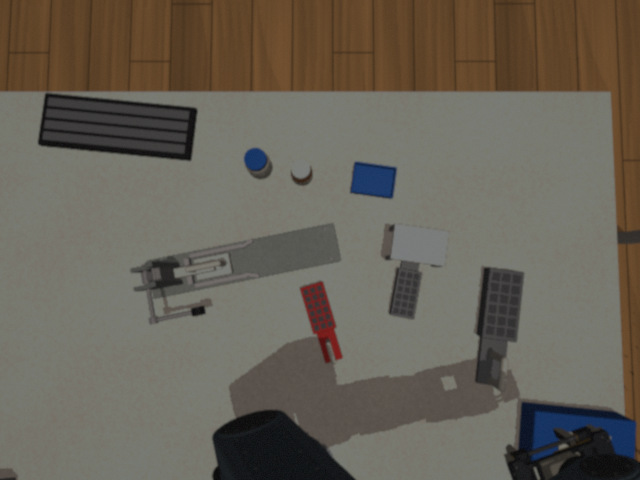

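The side view shows the press in front of the camera at about (325,340) with its lever at (372,318), the bay at (350,220), the small grey tray at (380,232), and a red and a larger grey decoy. In the top view the press plate runs from (337,243) to (140,277), with the black grip at (198,310) and the handle near (205,268). The tray block is at (405,290), with its pocket end towards the robot. Next I'll zoom in.

```bash
cat > h.py <<'E'
import numpy as np,pickle,cv2
from rig import robot
def cast(c,u,v,z):
    d=np.array([(u-c['cx'])/c['fx'],(v-c['cy'])/c['fy'],1.]);R=np.array(c['R']);t=np.array(c['t'])
    o=-R.T@t;w=R.T@d;return o+w*(z-o[2])/w[2]
def proj(c,X):
    p=np.array(c['R'])@np.array(X)+c['t'];return c['fx']*p[0]/p[2]+c['cx'],c['fy']*p[1]/p[2]+c['cy']
def snap(n,name):
    c=robot.capture(n);pickle.dump(c,open(name+'.pkl','wb'));return c
def crop(c,x0,y0,x1,y1,s,f):
    cv2.imwrite('pics/'+f,cv2.resize(c['img'][y0:y1,x0:x1,::-1],None,fx=s,fy=s,interpolation=cv2.INTER_CUBIC))
E
python3 - <<'E'
from h import *
t=pickle.load(open('top0.pkl','rb'));s=pickle.load(open('side0.pkl','rb'))
a=cv2.resize(t['img'][215:335,120:350],None,fx=3.4,fy=3.4,interpolation=3)
cv2.imwrite('pics/p1.png',a[:,:,::-1])
a=cv2.resize(t['img'][210:330,370:460],None,fx=4,fy=4,interpolation=3)
b=cv2.resize(s['img'][250:410,290:390],None,fx=3,fy=3,interpolation=3)
z=np.zeros((480,a.shape[1]+b.shape[1],3),np.uint8);z[:a.shape[0],:a.shape[1]]=a;z[:b.shape[0],a.shape[1]:]=b
cv2.imwrite('pics/p2.png',z[:,:,::-1])
E
```

```text
(no output)
```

View pics/p1.png

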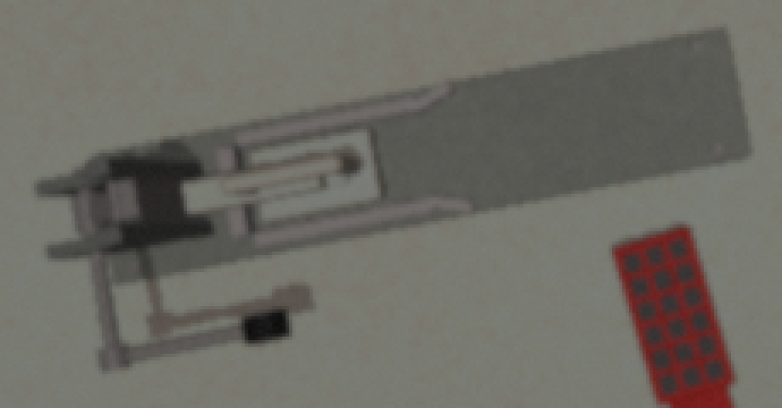

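View pics/p2.png

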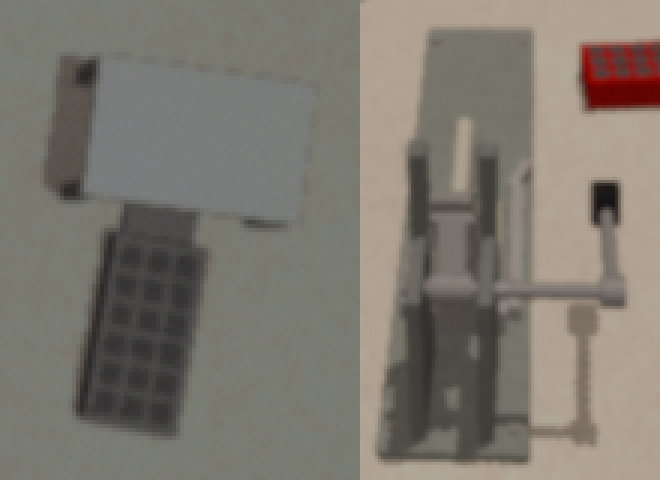

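p1 shows the plate's apron-end corners at crop (727,28) and (750,157) and its far bottom corner at about (120,280). The grip is at (266,325) and the handle bar runs left to right at about y 175. p2 shows the tray block top with corners at about (118,233), (208,248), (178,435) and (86,413).

```bash
python3 - <<'E'
from h import *
t=pickle.load(open('top0.pkl','rb'));s=pickle.load(open('side0.pkl','rb'))
P=lambda x,y,z:cast(t,120+(x+.5)/3.4-.5,215+(y+.5)/3.4-.5,z)
A,B,C=P(727,28,.01),P(750,157,.01),P(120,280,.01)
print('width',np.linalg.norm(A-B),'len',np.linalg.norm(C-B))
d=C-B;d/=np.linalg.norm(d);yaw=np.arctan2(d[1],d[0])
e=B-A;print('yaw',np.degrees(yaw),np.degrees(np.arctan2(e[1],e[0]))+90)
T=lambda x,y,z:cast(t,370+(x+.5)/4-.5,210+(y+.5)/4-.5,z)
q=[T(*p,.032) for p in((118,233),(208,248),(178,435),(86,413))]
print('tray sides',[np.linalg.norm(q[i]-q[i-1]) for i in range(4)],'c',np.mean(q,0))
f=(q[2]+q[3]-q[0]-q[1]);print('tray yaw',np.degrees(np.arctan2(f[1],f[0])))
g=P(266,325,.12);print('grip',g)
M=(A+B)/2
x=np.array([np.cos(yaw),np.sin(yaw),0]);y=np.array([-x[1],x[0],0])
O=M+.315*x;O[2]=0;print('press O',O,'grip local',(g-O)@x,(g-O)@y)
for n,X in dict(handle=O+.008*x+[0,0,.115],h0=O-.028*x+[0,0,.115],h1=O+.044*x+[0,0,.115],grip=O+.04*x+.1*y+[0,0,.104],c1=O-.315*x+.05*y+[0,0,.01],end=O+.175*x+.05*y+[0,0,.01],end2=O+.175*x-.05*y+[0,0,.01]).items():
    u,v=proj(t,X);a,b=proj(s,X);print(n,X.round(3),'p1',round((u-120)*3.4),round((v-215)*3.4),'p2',round((a-290)*3+360),round((b-250)*3))
E
```

```text
width 0.09909778210570072 len 0.48112089940742764
yaw 101.09055570788365 -79.95305405648341
tray sides [np.float64(0.11382284412370994), np.float64(0.05702328435312886), np.float64(0.11777386043740032), np.float64(0.05863682371341901)] c [ 0.47128875 -0.29807752  0.032     ]
tray yaw 169.70478826972996
grip [0.43424176 0.19817795 0.12      ]
press O [0.53914877 0.18445882 0.        ] grip local 0.033642852573878904 0.10030879542447808
handle [0.538 0.192 0.115] p1 279 171 p2 455 158
h0 [0.545 0.157 0.115] p1 330 161 p2 458 126
h1 [0.531 0.228 0.115] p1 227 181 p2 452 192
grip [0.433 0.204 0.104] p1 262 323 p2 598 203
c1 [ 0.551 -0.134  0.01 ] p1 750 156 p2 530 27
end [0.456 0.347 0.01 ] p1 108 281 p2 521 454
end2 [0.555 0.366 0.01 ] p1 87 150 p2 366 449
```

```bash
python3 - <<'E'
from h import *
from scipy.optimize import least_squares
t=pickle.load(open('top0.pkl','rb'));s=pickle.load(open('side0.pkl','rb'))
p1=lambda x,y:(120+(x+.5)/3.4-.5,215+(y+.5)/3.4-.5)
p2=lambda x,y:(290+(x-360+.5)/3-.5,250+(y+.5)/3-.5)
S=lambda x,y,z:cast(s,*p2(x,y),z)
q=[S(*p,.01) for p in((430,30),(530,30),(527,458),(380,458))]
print([np.linalg.norm(q[i]-q[i-1]).round(3) for i in range(4)])
d=q[2]-q[1];print(np.degrees(np.arctan2(d[1],d[0])));d=q[3]-q[0];print(np.degrees(np.arctan2(d[1],d[0])))
obs=[(t,p1(727,28),(-.315,-.05,.01)),(t,p1(750,157),(-.315,.05,.01)),(t,p1(266,325),(.04,.1,.112)),
(s,p2(430,30),(-.315,-.05,.01)),(s,p2(530,30),(-.315,.05,.01)),(s,p2(527,458),(.175,.05,.01)),(s,p2(380,458),(.175,-.05,.01)),(s,p2(605,203),(.04,.1,.104))]
def W(p,l):
    c,n=np.cos(p[2]),np.sin(p[2]);return (p[0]+c*l[0]-n*l[1],p[1]+n*l[0]+c*l[1],l[2])
r=least_squares(lambda p:np.ravel([np.subtract(proj(c,W(p,l)),o) for c,o,l in obs]),[.54,.185,1.76],loss='soft_l1')
print(r.x,np.degrees(r.x[2]));print(r.fun.reshape(-1,2).round(1))
for l in((.008,0,.115),(-.028,0,.115),(.04,.1,.104)):
    X=W(r.x,l);u,v=proj(t,X);a,b=proj(s,X);print(np.round(X,3),'p1',round((u-120)*3.4),round((v-215)*3.4),'p2',round((a-290)*3+360),round((b-250)*3))
# tray from side: block pixels bounds
E
```

```text
[np.float64(0.49), np.float64(0.095), np.float64(0.489), np.float64(0.094)]
101.610558345969
101.67120370784728
[0.53552767 0.18477417 1.77558786] 101.733690735663
[[-1.  -0. ]
 [ 0.2  0.1]
 [-1.4  1.8]
 [-1.4 -0.9]
 [ 0.4 -0.6]
 [ 1.1 -0.6]
 [-1.7 -1.8]
 [-0.2  0.5]]
[0.534 0.193 0.115] p1 278 177 p2 460 159
[0.541 0.157 0.115] p1 330 166 p2 462 127
[0.429 0.204 0.104] p1 263 329 p2 604 203
```

```bash
cat > g.py <<'E'
import sys
from h import *
from scipy.spatial.transform import Rotation as Ro
PO=np.array([.5365,.185]);PY=np.radians(101.5)
def press(x,y,z):
    c,n=np.cos(PY),np.sin(PY);return np.array([PO[0]+c*x-n*y,PO[1]+n*x+c*y,z])
def inc(X,yawdeg,o=None):
    o=o or robot.get_obs();R=Ro.from_rotvec(o['ee_rot']).as_matrix()
    d=R.T@(np.array(X)-o['tcp_pos'])*100
    y=np.degrees(np.arctan2(R[1,0],R[0,0]))
    print('clock',round(o['clock'],2),'tcp',np.round(o['tcp_pos'],4),'yaw',round(y,2),'F',np.round(o['ft_force'],1),'w',round(o['width'],3),'gf',round(float(np.max(o['grasp_force'])),1),'| inc cm',d.round(2),'turn',round(-(yawdeg-y+180)%360-360 if False else -((yawdeg-y+180)%360-180),2))
E
python3 -c "
from g import *
inc(press(.008,0,.17),101.5)"
```

```text
clock 0.1 tcp [ 0.1775 -0.5202  0.188 ] yaw 18.84 F [-0.6 -1.5  0.5] w 1.001 gf 0.0 | inc cm [ 56.85 -55.95   1.86] turn -82.66
```

move_arm(
  increments=[
    [[3,-3,0],-5,9.3],
    [[6.5,-6.4,0],-10,9.3],
    [[10,-9.8,0],-16,9.3],
    [[13.5,-13.3,0],-22,9.3],
    [[17,-16.7,0],-28,9.3],
    [[20.5,-20.2,0],-34,9.3],
    [[24,-23.6,0],-40,9.3],
    [[27.5,-27,0],-46,9.3],
    [[31,-30.5,0],-52,9.3],
    [[34.5,-34,0],-58,9.3],
  ],
  squeeze=50,
)

```text
clock: 1.1
tcp_pos: [0.3947, -0.0853, 0.1885]
ee_rot: [2.457, 1.957, 0.0]
ft_force: [0.3, -1.1, -1.0]
width: 1.0
grasp_force: 0.0
```

```bash
python3 -c "
from g import *
inc(press(.008,0,.17),101.5)"
```

```text
clock 1.1 tcp [ 0.3947 -0.0853  0.1885] yaw 77.08 F [ 0.3 -1.1 -1. ] w 1.0 gf 0.0 | inc cm [30.25  7.44  1.85] turn -24.42
```

move_arm(
  increments=[
    [[3.5,0.9,0],-4,9.3],
    [[8,2,0],-8,9.3],
    [[12.5,3,0],-12,9.3],
    [[17,4.2,0],-16,9.3],
    [[21,5.2,0],-20,9.3],
    [[25,6.1,0.5],-24.4,9.3],
    [[28,6.9,1],-24.4,9.3],
    [[29.5,7.3,1.5],-24.4,9.3],
    [[30.25,7.4,1.85],-24.4,9.3],
    [[30.25,7.4,1.85],-24.4,9.3],
  ],
)

```text
clock: 2.1
tcp_pos: [0.5348, 0.1902, 0.1692]
ee_rot: [-1.993, -2.428, 0.002]
ft_force: [1.1, -0.9, 0.6]
width: 1.002
grasp_force: 0.0
```

```bash
python3 - <<'E'
from g import *
c=snap('side','s1')
inc(press(.008,0,.097),101.5)
cv2.imwrite('pics/s1.png',cv2.resize(c['img'][180:420,260:420],None,fx=2.5,fy=2.5,interpolation=3)[:,:,::-1])
E
```

```text
clock 2.15 tcp [0.5348 0.1896 0.1697] yaw 101.22 F [0.5 0.4 0. ] w 1.004 gf 0.0 | inc cm [0.31 0.08 7.27] turn -0.28
```

View pics/s1.png

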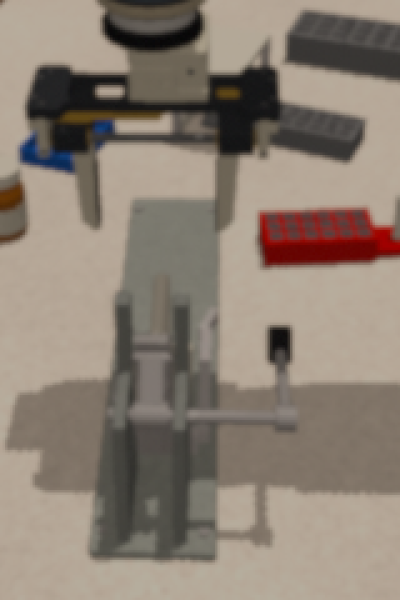

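The fingers straddle the handle: their midpoint is at about column 158 and the bar at about 160. I'll go down and pinch.

move_arm(
  increments=[
    [[0.3,0,2],0,9.3],
    [[0.3,0,4.5],0,9.3],
    [[0.3,0,6.5],0,9.3],
    [[0.3,0,7.3],0,6],
    [[0.3,0,7.3],0,3],
    [[0.3,0,7.3],0,0],
    [[0.3,0,7.3],0,0],
    [[0.3,0,7.3],0,0],
    [[0.3,0,7.3],0,0],
    [[0.3,0,7.3],0,0],
  ],
)

```text
clock: 3.15
tcp_pos: [0.5348, 0.1934, 0.0972]
ee_rot: [1.993, 2.428, 0.0]
ft_force: [-0.1, 0.0, -0.5]
width: 0.447
grasp_force: 0.0
```

move_arm(
  increments=[
    [[0,0,0],0,0],
    [[0,0,0],0,0],
    [[0,0,0],0,0],
    [[0,0,0],0,0],
    [[0,0,0],0,0],
    [[0,0,0],0,0],
    [[0,0,0],0,0],
    [[0,0,-0.4],0,0],
    [[0,0,-0.8],0,0],
    [[0,0,-1.2],0,0],
  ],
)

```text
clock: 4.15
tcp_pos: [0.5348, 0.1933, 0.1095]
ee_rot: [1.993, 2.428, 0.0]
ft_force: [-0.5, -0.1, -0.5]
width: 0.007
grasp_force: 0.0
```

```bash
python3 - <<'E'
from g import *
c=snap('side','s2');t=snap('top','t2')
inc(press(.008,0,.097),101.5)
a=cv2.resize(c['img'][180:420,260:420],None,fx=2.5,fy=2.5,interpolation=3)
b=cv2.resize(t['img'][215:335,120:250],None,fx=3,fy=3,interpolation=3)
z=np.zeros((600,400+b.shape[1],3),np.uint8);z[:,:400]=a;z[:b.shape[0],400:]=b
cv2.imwrite('pics/s2.png',z[:,:,::-1])
E
```

```text
clock 4.25 tcp [0.5351 0.1934 0.1097] yaw 101.24 F [ 1.3 -0.3  0.1] w 0.006 gf 0.0 | inc cm [-0.05 -0.03  1.27] turn -0.26
```

View pics/s2.png

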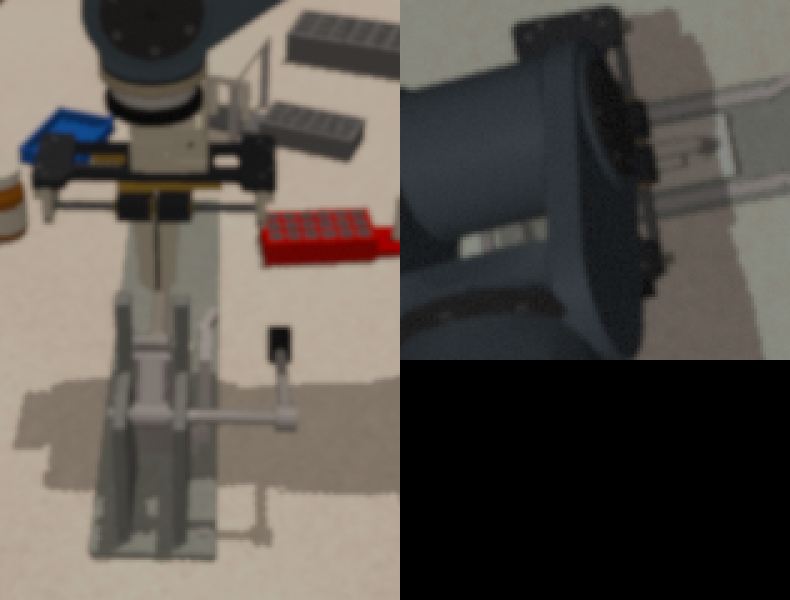

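```bash
python3 - <<'E'
from g import *
t=pickle.load(open('top0.pkl','rb'));s=pickle.load(open('side0.pkl','rb'))
p1=lambda x,y:(120+(x+.5)/3.4-.5,215+(y+.5)/3.4-.5)
p2=lambda x,y:(290+(x-360+.5)/3-.5,250+(y+.5)/3-.5)
def loc(X):
    d=X[:2]-PO;c,n=np.cos(PY),np.sin(PY);return (np.array([c*d[0]+n*d[1],-n*d[0]+c*d[1],X[2]])*1000).round(1)
def tri(a,b):
    A=[];B=[]
    for c,u in((t,a),(s,b)):
        R=np.array(c['R']);o=-R.T@c['t'];d=cast(c,*u,0)-o;d/=np.linalg.norm(d);P=np.eye(3)-np.outer(d,d);A.append(P);B.append(P@o)
    return np.linalg.solve(sum(A),sum(B))
print('front end',loc(tri(p1(350,160),p2(463,118))),loc(tri(p1(362,160),p2(463,118))))
for z in(.03,.06,.09,.122):print(z,loc(cast(t,*p1(350,160),z)),loc(cast(s,*p2(463,118),z)),'red end/arm left',loc(cast(t,*p1(188,195),z)),'plat front mid',loc(cast(t,*p1(378,163),z)))
s2=pickle.load(open('s2.pkl','rb'))
print('tcp px in s2crop',[(a-b)*2.5 for a,b in zip(proj(s2,robot.get_obs()['tcp_pos']),(260,180))])
# intensity-enlarged view
im=cv2.convertScaleAbs(t['img'][245:290,140:240],alpha=1.5);im2=cv2.convertScaleAbs(s['img'][270:340,305:345],alpha=1.2)
a=cv2.resize(im,None,fx=5,fy=5,interpolation=3);b=cv2.resize(im2,None,fx=7,fy=7,interpolation=3)
z=np.zeros((490,780,3),np.uint8);z[:225,:500]=a;z[:490,500:780]=b;cv2.imwrite('pics/z.png',z[:,:,::-1])
E
```

```text
front end [-41.6  -0.7 114. ] [-48.6  -0.2 108.6]
0.03 [-23.4  -6.9  30. ] [-150.    -6.7   30. ] red end/arm left [98.8 -5.3 30. ] plat front mid [-43.4  -0.6  30. ]
0.06 [-29.9  -5.   60. ] [-111.3   -4.3   60. ] red end/arm left [89.1 -3.4 60. ] plat front mid [-49.3   1.2  60. ]
0.09 [-36.4  -3.   90. ] [-72.5  -1.9  90. ] red end/arm left [79.5 -1.4 90. ] plat front mid [-55.3   3.   90. ]
0.122 [-43.4  -0.9 122. ] [-31.2   0.7 122. ] red end/arm left [ 69.2   0.6 122. ] plat front mid [-61.7   4.9 122. ]
tcp px in s2crop [np.float64(156.84574496288377), np.float64(312.7674581488881)]
```

View pics/z.png

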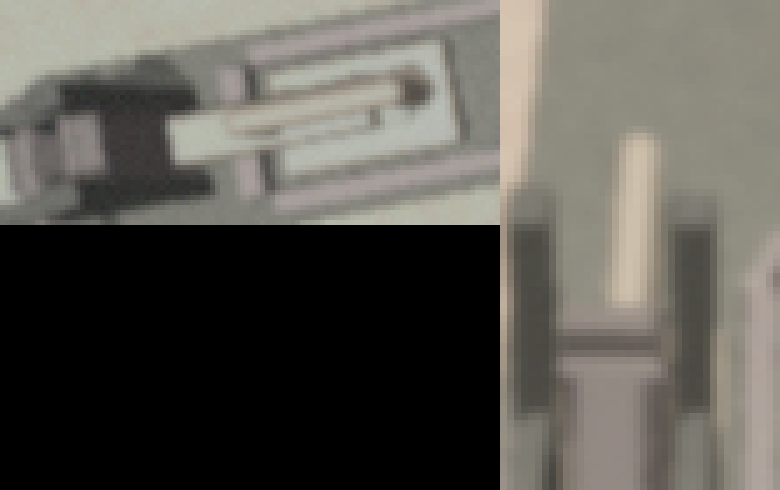

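The zoom shows the bar front end near the expected x −35 mm and z 115 mm, so the head is still down. The fingers shut without the bar between them. I'll check numerically where the fingertips really appear.

```bash
python3 - <<'E'
from g import *
s=pickle.load(open('s1.pkl','rb'));s2=pickle.load(open('s2.pkl','rb'));s0=pickle.load(open('side0.pkl','rb'))
T=np.array([.5348,.1896,.1697]);c,n=np.cos(PY),np.sin(PY);y=np.array([-n,c,0])
for k in(-.0555,0,.0555):
    u,v=proj(s,T+k*y);print('s1 tip',k,round((u-260)*2.5),round((v-180)*2.5))
d=np.abs(s2['img'].astype(int)-s0['img']).sum(2)
for r in range(270,320,3):print(r,''.join('#' if x>60 else '.' for x in d[r,300:350]), ' '.join(str(x) for x in s2['img'][r,316:334,1]))
E
```

```text
s1 tip -0.0555 90 252
s1 tip 0 157 253
s1 tip 0.0555 224 254
270 ....................###########................... 99 99 100 99 96 82 66 74 88 94 95 95 95 95 97 102 110 115
273 .....................####......................... 102 101 101 101 96 80 63 73 92 100 101 102 102 102 104 109 117 121
276 .....................####......................... 102 101 101 101 96 81 62 70 91 99 101 101 102 102 105 110 118 122
279 .....................####......................... 102 102 102 100 97 81 63 71 91 100 101 101 101 102 107 114 119 120
282 .....................####......................... 102 101 102 101 100 88 68 72 92 99 101 101 101 103 108 116 121 121
285 .....................####......................... 104 102 101 101 100 90 66 66 89 98 101 101 102 103 109 117 122 122
288 .....................#####........................ 104 102 101 101 100 90 67 65 89 99 102 101 102 103 109 117 121 122
291 .....................#######...................... 105 102 101 102 99 90 69 67 89 99 102 101 103 104 111 118 122 123
294 .....................#######...................... 118 114 109 104 101
[... 318 characters left out ...]
..........######....................... 125 125 124 122 117 114 114 115 114 109 102 99 98 88 76 72 72 72
306 .....................######....................... 123 123 123 120 114 113 115 116 112 107 102 101 101 88 73 67 66 66
309 .....................######....................... 123 125 125 122 115 114 116 115 112 105 101 102 101 88 73 68 67 66
312 .....................#####........................ 121 122 120 117 115 119 121 121 117 109 103 102 102 91 76 68 67 66
315 .................................................. 123 124 123 124 125 125 125 126 126 125 117 102 92 87 76 68 66 66
318 .................................................. 83 83 83 84 85 85 85 87 87 87 87 85 86 85 75 68 66 66
```

The tips appear about 10 px (about 24 mm) higher than the reported TCP implies, both open and shut. So the fingers closed just above the bar. TCP z = 0.073 is safe with or without that offset, because the arm below tops out at about 0.057. I'll retry there.

move_arm(
  increments=[
    [[0,0,-0.5],0,5.5],
    [[0,0,-0.5],0,5.5],
    [[0,0,-0.5],0,5.5],
    [[0,0,-0.5],0,5.5],
    [[0,0,-0.5],0,5.5],
    [[0,0,-0.5],0,5.5],
    [[0,0,-0.5],0,5.5],
    [[0,0,0.5],0,5.5],
    [[0,0,2],0,5.5],
    [[0,0,3.7],0,5.5],
  ],
)

```text
clock: 5.25
tcp_pos: [0.5347, 0.1933, 0.0711]
ee_rot: [1.993, 2.428, 0.001]
ft_force: [0.2, 0.2, -0.8]
width: 0.59
grasp_force: 0.0
```

move_arm(
  increments=[
    [[0,0,0],0,0],
    [[0,0,0],0,0],
    [[0,0,0],0,0],
    [[0,0,0],0,0],
    [[0,0,0],0,0],
    [[0,0,0],0,0],
    [[0,0,0],0,0],
    [[0,0,0],0,0],
    [[0,0,0],0,0],
    [[0,0,0],0,0],
  ],
)

```text
clock: 6.25
tcp_pos: [0.534, 0.1932, 0.0723]
ee_rot: [-1.993, -2.428, 0.002]
ft_force: [-5.3, -1.5, 5.9]
width: 0.14
grasp_force: 50.0
```

move_arm(
  increments=[
    [[0,0,-0.3],0,0],
    [[0,0,-0.8],0,0],
    [[0,0,-1.3],0,0],
    [[0,0,-1.8],0,0],
    [[0,0,-2.3],0,0],
    [[0,0,-2.8],0,0],
    [[0,0,-3.3],0,0],
    [[0,0,-3.8],0,0],
    [[0,0,-4.3],0,0],
    [[0,0,-4.8],0,0],
  ],
  squeeze=60,
)

```text
clock: 7.25
tcp_pos: [0.534, 0.1932, 0.1199]
ee_rot: [-1.993, -2.428, 0.002]
ft_force: [-3.2, -1.2, -17.1]
width: 0.137
grasp_force: 60.0
```

move_arm(
  increments=[
    [[0,0,-0.5],0,0],
    [[0,0,-1],0,0],
    [[0,0,-1.5],0,0],
    [[0,0,-2],0,0],
    [[0,0,-2.5],0,0],
    [[0,0,-3],0,0],
    [[0,0,-3.4],0,0],
    [[0,0,-3.7],0,0],
    [[0,0,-3.7],0,0],
    [[0,0,-3.7],0,0],
  ],
)

```text
clock: 8.25
tcp_pos: [0.534, 0.1932, 0.158]
ee_rot: [-1.993, -2.428, 0.001]
ft_force: [-11.1, -1.2, -4.7]
width: 0.136
grasp_force: 60.0
```

move_arm(
  increments=[
    [[0,0,0.3],0,0],
    [[0,0,0.6],0,0],
    [[0,0,0.8],0,0],
    [[0,0,0.8],0,0],
    [[0,0,0.8],0,3],
    [[0,0,0.8],0,6],
    [[0,0,0.8],0,6],
    [[0,0,0.8],0,6],
    [[0,0,0.8],0,6],
    [[0,0,0.8],0,6],
  ],
)

```text
clock: 9.25
tcp_pos: [0.535, 0.1933, 0.1491]
ee_rot: [1.993, 2.428, 0.001]
ft_force: [0.1, 0.2, 0.3]
width: 0.598
grasp_force: 0.0
```

```bash
python3 - <<'E'
from g import *
s=snap('side','s3');s2=pickle.load(open('side0.pkl','rb'))
inc(press(.008,0,.25),101.5)
for h in (0,.058,.078):print(h,[np.round(proj(s,press(x,0,.122+h)),0) for x in(-.035,.044)])
a=[cv2.resize(c['img'][230:350,280:380],None,fx=4,fy=4,interpolation=3) for c in (s2,s)]
cv2.imwrite('pics/s3.png',np.hstack(a)[:,:,::-1])
E
```

```text
clock 9.3 tcp [0.5349 0.1934 0.149 ] yaw 101.24 F [-0.6  0.1 -0.2] w 0.627 gf 0.0 | inc cm [ -0.05  -0.   -10.1 ] turn -0.26
0 [array([324., 288.]), array([322., 312.])]
0.058 [array([323., 266.]), array([321., 289.])]
0.078 [array([323., 258.]), array([321., 281.])]
```

View pics/s3.png

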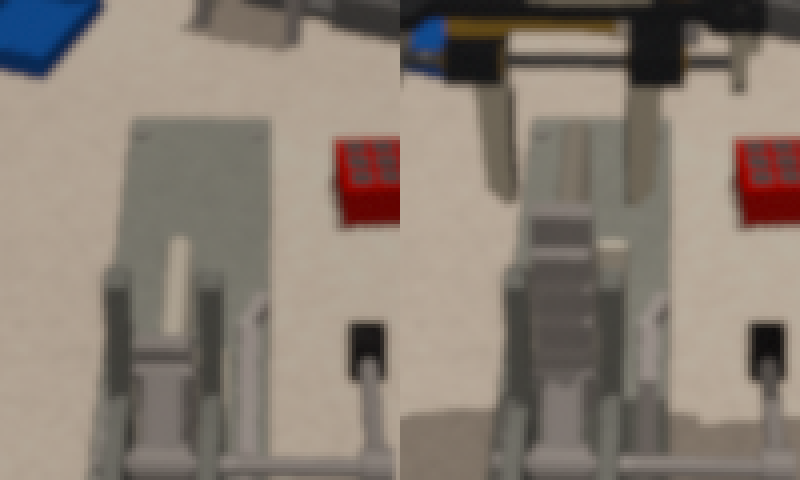

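The head now hangs at the top notch: the rail rose by about 33 px, the lever is unchanged, and the fingers at crop x 510 and 630 are clear of the bar. Now on to the tray.

move_arm(
  increments=[
    [[0,0,-4],0,7],
    [[-1,-0.4,-8],-3,9.3],
    [[-5,-1.7,-10],-9,9.3],
    [[-9.5,-3.2,-10],-16,9.3],
    [[-14,-4.8,-10],-23,9.3],
    [[-18.5,-6.3,-10],-30,9.3],
    [[-23,-7.8,-10],-37,9.3],
    [[-27.5,-9.3,-8],-44,9.3],
    [[-32,-10.8,-6],-51,9.3],
    [[-36.5,-12.3,-4],-58,9.3],
  ],
)

```text
clock: 10.3
tcp_pos: [0.4853, -0.1865, 0.1902]
ee_rot: [0.558, 3.091, -0.0]
ft_force: [1.8, -0.3, -0.0]
width: 1.0
grasp_force: 0.0
```

```bash
python3 - <<'E'
from g import *
t=snap('top','t4');inc((.471,-.298,.12),169.7)
E
```

```text
clock 10.35 tcp [ 0.4833 -0.1913  0.1871] yaw 160.13 F [-2.3 -2.3 -3.4] w 0.999 gf 0.0 | inc cm [ -2.49 -10.45   6.72] turn -9.57
```

move_arm(
  increments=[
    [[-0.5,-2,0],-3,9.3],
    [[-1.2,-5,1],-6,9.3],
    [[-1.9,-8,3],-9,9.3],
    [[-2.4,-10,5],-10.4,9.3],
    [[-2.5,-10.7,6.9],-10.4,9.3],
    [[-2.5,-10.7,6.9],-10.4,9.3],
    [[-2.5,-10.7,8.9],-10.4,9.3],
    [[-2.5,-10.7,10.9],-10.4,9.3],
    [[-2.5,-10.7,10.9],-10.4,9.3],
    [[-2.5,-10.7,10.9],-10.4,9.3],
  ],
)

```text
clock: 11.35
tcp_pos: [0.4717, -0.2933, 0.0827]
ee_rot: [0.283, 3.128, -0.0]
ft_force: [0.1, 0.0, -0.3]
width: 0.998
grasp_force: 0.0
```

```bash
python3 - <<'E'
from g import *
t=snap('side','s5');inc((.471,-.298,-.012),169.7)
o=robot.get_obs();x=np.array([np.cos(np.radians(169.7)),np.sin(np.radians(169.7)),0]);y=np.array([-x[1],x[0],0])
for z in (0,.02,.027,.032):print('tip z+',z,[np.round(proj(t,o['tcp_pos']+k*y+[0,0,z])) for k in(-.055,.055)])
print('block top corners',[np.round(proj(t,np.array([.471,-.298,.032])+i*.06*x+j*.03*y)) for i in(-1,1) for j in(-1,1)])
cv2.imwrite('pics/s5.png',cv2.resize(t['img'][160:280,310:450],None,fx=5,fy=5,interpolation=3)[:,:,::-1])
E
```

```text
clock 11.4 tcp [ 0.4719 -0.2936  0.0831] yaw 169.66 F [-0.2 -0.1  0.6] w 1.004 gf 0.0 | inc cm [ 0.02 -0.44  9.51] turn -0.04
tip z+ 0 [array([377., 221.]), array([389., 205.])]
tip z+ 0.02 [array([378., 215.]), array([389., 200.])]
tip z+ 0.027 [array([378., 213.]), array([389., 198.])]
tip z+ 0.032 [array([378., 212.]), array([390., 196.])]
block top corners [array([361., 228.]), array([368., 219.]), array([399., 236.]), array([405., 226.])]
```

View pics/s5.png

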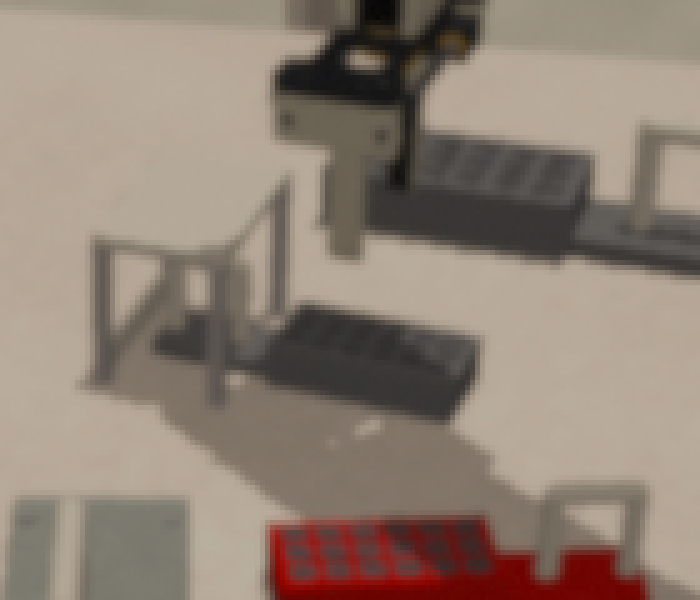

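The near fingertip appears at px (379,212), which confirms an offset of about 30 mm. The tray block corners match the prediction within about 2 px. I'll descend to it.

move_arm(
  increments=[
    [[0.3,-0.4,2],0,9.3],
    [[0.3,-0.4,5],0,9.3],
    [[0.3,-0.4,7.5],0,9.3],
    [[0.3,-0.4,8.5],0,9.3],
    [[0.3,-0.4,9.2],0,9.3],
    [[0.3,-0.4,9.7],0,9.3],
    [[0.3,-0.4,9.9],0,9.3],
    [[0.3,-0.4,9.9],0,4],
    [[0.3,-0.4,9.9],0,4],
    [[0.3,-0.4,9.9],0,4],
  ],
  squeeze=40,
)

```text
clock: 12.4
tcp_pos: [0.4677, -0.2971, -0.0169]
ee_rot: [0.284, 3.128, -0.001]
ft_force: [-0.8, -0.3, -0.4]
width: 0.788
grasp_force: 0.0
```

move_arm(
  increments=[
    [[0,0,0],0,4],
    [[0,0,0],0,4],
    [[0,0,0],0,4],
    [[0,0,0],0,4],
    [[0,0,0],0,4],
    [[0,0,0],0,4],
    [[1,0,0],0,4],
    [[2.5,0,0],0,4],
    [[4.5,0,0],0,4],
    [[6.5,0,0],0,4],
  ],
)

```text
clock: 13.4
tcp_pos: [0.403, -0.2853, -0.0171]
ee_rot: [0.284, 3.127, -0.001]
ft_force: [1.1, 0.2, 2.4]
width: 0.643
grasp_force: 40.0
```

move_arm(
  increments=[
    [[2,0,0],0,4],
    [[3.8,0,0],0,4],
    [[4.8,0,0],0,4],
    [[5,0,-1],0,4],
    [[5,0,-2.5],0,4],
    [[5,0,-4.5],0,4],
    [[5,0,-6.5],0,4],
    [[5,0,-8.5],0,4],
    [[5,0,-10.5],0,4],
    [[5,0,-12],0,4],
  ],
  squeeze=55,
)

```text
clock: 14.4
tcp_pos: [0.3545, -0.2762, 0.1042]
ee_rot: [0.283, 3.129, -0.001]
ft_force: [-0.2, -1.0, -2.2]
width: 0.641
grasp_force: 55.0
```

```bash
python3 - <<'E'
from g import *
inc(press(-.170,0,.110),101.5)
E
```

```text
clock 14.4 tcp [ 0.3545 -0.2762  0.1042] yaw 169.66 F [-0.2 -1.  -2.2] w 0.641 gf 55.0 | inc cm [-15.95  32.85  -0.59] turn 68.16
```

move_arm(
  increments=[
    [[-1,2,-0.4],5,4],
    [[-2.6,5.5,-0.6],12,4],
    [[-4.5,9.5,-0.6],20,4],
    [[-6.5,13.5,-0.6],28,4],
    [[-8.5,17.5,-0.6],36,4],
    [[-10.5,21.5,-0.6],44,4],
    [[-12.4,25.5,-0.6],52,4],
    [[-14.2,29.2,-0.6],60,4],
    [[-15.4,31.8,-0.6],66,4],
    [[-15.9,32.8,-0.6],68.1,4],
  ],
)

```text
clock: 15.4
tcp_pos: [0.5707, 0.0205, 0.1088]
ee_rot: [-1.99, -2.431, -0.0]
ft_force: [0.2, -0.2, -1.7]
width: 0.64
grasp_force: 55.0
```

```bash
python3 - <<'E'
from g import *
t=snap('top','t6');inc(press(-.170,0,-.006),101.5)
inc(press(-.170,0,-.006),101.5)
c=t;x=np.array([np.cos(PY),np.sin(PY),0])
print('apron end corners',[np.round(proj(t,press(-.315,k,.01))) for k in(-.05,.05)],'deck end pred',np.round(proj(t,press(-.31,0,.135))),'front',np.round(proj(t,press(-.11,0,.15))))
cv2.imwrite('pics/t6.png',cv2.resize(t['img'][190:340,180:400],None,fx=3.5,fy=3.5,interpolation=3)[:,:,::-1])
E
```

```text
clock 15.45 tcp [0.5709 0.0206 0.1088] yaw 101.43 F [-1.5  0.9 -1.6] w 0.64 gf 55.0 | inc cm [-0.21 -0.1  11.48] turn -0.07
clock 15.45 tcp [0.5709 0.0206 0.1088] yaw 101.43 F [-1.5  0.9 -1.6] w 0.64 gf 55.0 | inc cm [-0.21 -0.1  11.48] turn -0.07
apron end corners [array([333., 223.]), array([340., 261.])] deck end pred [335. 239.] front [249. 256.]
```

View pics/t6.png

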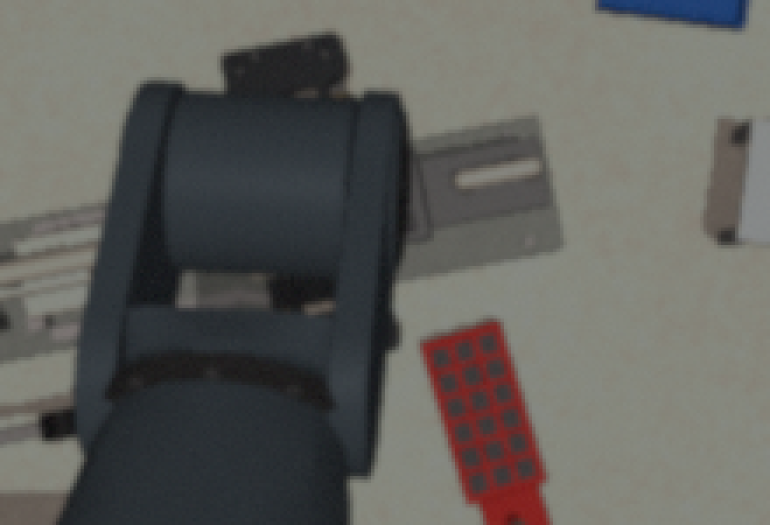

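The tray hangs over the apron. Its handle is at crop (498,175), and the deck end at px (336,238) compares with (335,239) predicted. I'll lower it.

move_arm(
  increments=[
    [[-0.2,-0.1,2],0,4],
    [[-0.2,-0.1,5],0,4],
    [[-0.2,-0.1,8],0,4],
    [[-0.2,-0.1,10],0,4],
    [[-0.2,-0.1,11],0,4],
    [[-0.2,-0.1,11.4],0,4],
    [[-0.2,-0.1,11.6],0,4],
    [[-0.2,-0.1,11.6],0,4],
    [[-0.2,-0.1,11.6],0,9.3],
    [[-0.2,-0.1,11.6],0,9.3],
  ],
)

```text
clock: 16.45
tcp_pos: [0.5698, 0.0157, -0.0065]
ee_rot: [1.986, 2.433, 0.001]
ft_force: [0.4, -0.5, 0.7]
width: 0.765
grasp_force: 0.0
```

```bash
python3 - <<'E'
from g import *
def loc(X):
    d=X[:2]-PO;c,n=np.cos(PY),np.sin(PY);return (np.array([c*d[0]+n*d[1],-n*d[0]+c*d[1],X[2]])*1000).round(1)
t=pickle.load(open('t6.pkl','rb'))
for p in((457,181),(540,168)):print('bar ends @t6',loc(cast(t,180+p[0]/3.5,190+p[1]/3.5,.193)))
inc(press(-.280,0,.10),101.5)
E
```

```text
bar ends @t6 [-253.9   -0.9  193. ]
bar ends @t6 [-305.9    1.4  193. ]
clock 16.45 tcp [ 0.5698  0.0157 -0.0065] yaw 101.55 F [ 0.4 -0.5  0.7] w 0.765 gf 0.0 | inc cm [-10.75   0.12 -10.64] turn 0.05
```

move_arm(
  increments=[
    [[0,0,0],0,9.3],
    [[0,0,-2],0,9.3],
    [[0,0,-5],0,9.3],
    [[0,0,-8],0,5],
    [[-1,0,-10.5],0,5],
    [[-4,0,-10.5],0,5],
    [[-8,0,-10.5],0,5],
    [[-10.5,0.1,-10.5],0,5],
    [[-10.9,0.1,-10.5],0,5],
    [[-10.9,0.1,-10.5],0,5],
  ],
)

```text
clock: 17.45
tcp_pos: [0.5919, -0.0912, 0.0977]
ee_rot: [-1.988, -2.432, -0.0]
ft_force: [-0.3, 0.3, 0.0]
width: 0.543
grasp_force: 0.0
```

```bash
python3 - <<'E'
from g import *
def loc(X):
    d=X[:2]-PO;c,n=np.cos(PY),np.sin(PY);return (np.array([c*d[0]+n*d[1],-n*d[0]+c*d[1],X[2]])*1000).round(1)
t=snap('side','s7');inc(press(-.282,0,.027),101.5)
for k in(-.015,.015):print(np.round(proj(t,press(-.282+k,0,.078))))
# block pocket-end edges: print crop for view
cv2.imwrite('pics/s7.png',cv2.resize(t['img'][190:330,270:400],None,fx=4.2,fy=4.2,interpolation=3)[:,:,::-1])
E
```

```text
clock 17.5 tcp [ 0.5917 -0.0904  0.0976] yaw 101.53 F [-0.8  0.1 -0.4] w 0.541 gf 0.0 | inc cm [-0.12  0.08  7.06] turn 0.03
[329. 242.]
[328. 248.]
```

View pics/s7.png

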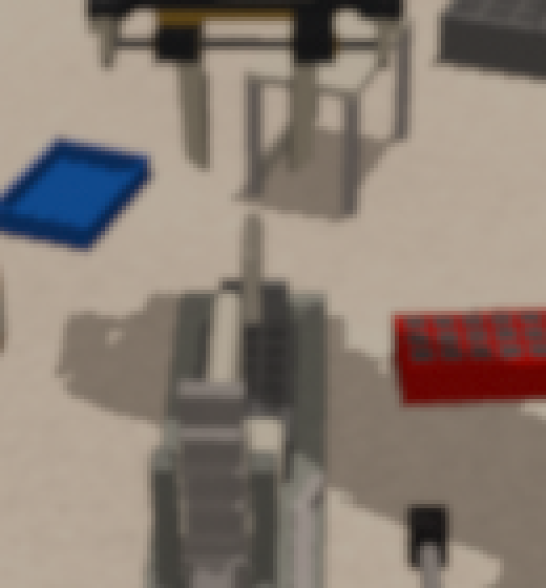

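That picture was my eleventh view, one over the limit, so from here I'll work only from numbers. It shows the handle at px (330,241) against (329,242) predicted, with the tray on the apron.

move_arm(
  increments=[
    [[-0.1,0.1,2],0,5],
    [[-0.1,0.1,4.5],0,5],
    [[-0.1,0.1,6.5],0,5],
    [[-0.1,0.1,7],0,0],
    [[-0.1,0.1,7],0,0],
    [[-0.1,0.1,7],0,0],
    [[-0.1,0.1,7],0,0],
    [[-0.1,0.1,7],0,0],
    [[-0.1,0.1,7],0,0],
    [[-0.1,0.1,7],0,0],
  ],
  squeeze=30,
)

```text
clock: 18.5
tcp_pos: [0.5935, -0.0918, 0.0284]
ee_rot: [1.986, 2.433, 0.001]
ft_force: [-0.5, 0.2, 6.0]
width: 0.119
grasp_force: 30.0
```

```bash
python3 - <<'E'
from g import *
c,n=np.cos(PY),np.sin(PY)
t=snap('top','t8');o=robot.get_obs();d=np.array(o['tcp_pos'])[:2]-PO;print('local',c*d[0]+n*d[1],-n*d[0]+c*d[1])
inc(press(-.130,0,.027),101.5)
E
```

```text
local -0.28258685304595105 -0.0006104256444623007
clock 18.55 tcp [ 0.5934 -0.0918  0.0284] yaw 101.53 F [-1.3  0.4  6.4] w 0.121 gf 30.0 | inc cm [15.26 -0.05  0.13] turn 0.03
```

move_arm(
  increments=[
    [[0.5,0,-0.1],0,0],
    [[1.5,0,-0.1],0,0],
    [[2.5,0,-0.1],0,0],
    [[3.5,0,-0.1],0,0],
    [[4.5,0,-0.1],0,0],
    [[5.5,0,-0.1],0,0],
    [[6.5,0,-0.1],0,0],
    [[7.5,0,-0.1],0,0],
    [[8.5,0,-0.1],0,0],
    [[9,0,-0.1],0,0],
  ],
)

```text
clock: 19.55
tcp_pos: [0.5749, -0.0025, 0.0287]
ee_rot: [-1.986, -2.434, 0.0]
ft_force: [0.3, -0.8, -0.2]
width: 0.118
grasp_force: 30.0
```

```bash
cat > l.py <<'E'
from g import *
c,n=np.cos(PY),np.sin(PY)
o=robot.get_obs();d=np.array(o['tcp_pos'])[:2]-PO;f=o['ft_force']
print('local xy mm',1000*(c*d[0]+n*d[1]),1000*(-n*d[0]+c*d[1]),'F local',c*f[0]+n*f[1],-n*f[0]+c*f[1],f[2],'Tq',np.round(o['ft_torque'],2))
E
python3 l.py; python3 -c "
from g import *
inc(press(-.115,0,.0285),101.5)"
```

```text
local xy mm -191.41409241187816 -0.24081663667992192 F local -0.826045763858643 -0.09218376484955981 -0.18296611292077786 Tq [-0.2  -0.1   0.05]
clock 19.55 tcp [ 0.5749 -0.0025  0.0287] yaw 101.57 F [ 0.3 -0.8 -0.2] w 0.118 gf 30.0 | inc cm [ 7.64 -0.02  0.02] turn 0.07
```

move_arm(
  increments=[
    [[1,0,0],0,0],
    [[2,0,0],0,0],
    [[3,0,0],0,0],
    [[4,0,0],0,0],
    [[5,0,0],0,0],
    [[5.8,0,0],0,0],
    [[6.5,0,0],0,0],
    [[7,0,0],0,0],
    [[7.3,0,0],0,0],
    [[7.6,0,0],0,0],
  ],
)

```text
clock: 20.55
tcp_pos: [0.5599, 0.071, 0.0286]
ee_rot: [1.987, 2.433, -0.0]
ft_force: [1.0, -1.9, -0.2]
width: 0.115
grasp_force: 30.0
```

```bash
python3 l.py
```

```text
local xy mm -116.33967245907739 -0.21053701572628508 F local -2.0224443069617934 -0.5661881301846257 -0.19111510876912502 Tq [-0.19 -0.12 -0.01]
```

Next I'll press slowly to the stop.

move_arm(
  increments=[
    [[0.2,0,0],0,0],
    [[0.4,0,0],0,0],
    [[0.5,0,0],0,0],
    [[0.6,0,0],0,0],
    [[0.7,0,0],0,0],
    [[0.8,0,0],0,0],
    [[0.9,0,0],0,0],
    [[1,0,0],0,0],
    [[1,0,0],0,0],
    [[1,0,0],0,0],
  ],
)

```text
clock: 21.55
tcp_pos: [0.5585, 0.0788, 0.0291]
ee_rot: [1.985, 2.432, -0.002]
ft_force: [0.2, -16.1, 2.2]
width: 0.122
grasp_force: 30.0
```

```bash
python3 l.py
```

```text
local xy mm -108.49340678734312 -0.4238788456720974 F local -15.778466767866323 2.978305814797116 2.1523137074659626 Tq [-2.68 -0.2  -0.02]
```

The tray is home: contact force of 16 N at handle x = −108.5 mm, expected −108. I'll relieve, let go and rise.

move_arm(
  increments=[
    [[-0.1,0,0],0,0],
    [[-0.2,0,0],0,5.5],
    [[-0.2,0,0],0,5.5],
    [[-0.2,0,0],0,5.5],
    [[-0.2,0,0],0,5.5],
    [[-0.2,0,-1],0,5.5],
    [[-0.3,0,-4],0,5.5],
    [[-0.3,0,-8],0,5.5],
    [[-0.3,0,-12.5],0,5.5],
    [[-0.3,0,-17],0,5.5],
  ],
)

```text
clock: 22.55
tcp_pos: [0.5582, 0.0779, 0.2012]
ee_rot: [1.987, 2.433, 0.0]
ft_force: [0.6, 1.1, -0.2]
width: 0.586
grasp_force: 0.0
```

```bash
python3 l.py; python3 - <<'E'
from g import *
inc(press(.028,.104,.20),101.5)
# tray check: handle bar in side view (bright, low saturation) around predicted
s=snap('side','s9')
print(np.round(proj(s,press(-.108,0,.078))),np.round(proj(s,press(.04,.1,.104))))
hsv=cv2.cvtColor(s['img'],cv2.COLOR_RGB2HSV)
m=(hsv[...,2]<45).astype(np.uint8);u,v=map(int,proj(s,press(.04,.1,.104)))
mm=np.zeros_like(m);mm[v-25:v+25,u-25:u+25]=m[v-25:v+25,u-25:u+25]
n,l,st,ce=cv2.connectedComponentsWithStats(mm);print([(st[i].tolist(),ce[i].round(1).tolist()) for i in range(1,n) if st[i,4]>15])
E
```

```text
local xy mm -109.28599247469282 0.14048314717474836 F local 0.9589120586762321 -0.8508089713328315 -0.23792952009347987 Tq [-0.06 -0.1  -0.  ]
clock 22.55 tcp [0.5582 0.0779 0.2012] yaw 101.54 F [ 0.6  1.1 -0.2] w 0.586 gf 0.0 | inc cm [ 13.74 -10.38   0.12] turn 0.04
[326. 284.] [371. 318.]
[([368, 312, 8, 12, 65], [371.2, 315.8])]
```

move_arm(
  increments=[
    [[0,-3,0],0,5.5],
    [[0,-6.5,0],0,5.5],
    [[1.5,-9.8,0],0,5.5],
    [[5,-10.4,0],0,5.5],
    [[9,-10.4,0],0,5.5],
    [[12,-10.4,0],0,5.5],
    [[13.3,-10.4,0],0,5.5],
    [[13.7,-10.4,0],0,5.5],
    [[13.7,-10.4,1],0,5.5],
    [[13.7,-10.4,3],0,5.5],
  ],
)

```text
clock: 23.6
tcp_pos: [0.4302, 0.1905, 0.1688]
ee_rot: [1.987, 2.432, 0.003]
ft_force: [0.1, -0.6, -0.3]
width: 0.594
grasp_force: 0.0
```

```bash
python3 l.py; python3 - <<'E'
from g import *
t=snap('top','t10')
inc(press(.028,.104,.062),101.5)
def loc(X):
    d=X[:2]-PO;c,n=np.cos(PY),np.sin(PY);return (np.array([c*d[0]+n*d[1],-n*d[0]+c*d[1],X[2]])*1000).round(1)
u,v=map(int,proj(t,press(-.108,0,.075)));print(u,v)
g=t['img'][v-14:v+14,u-25:u+26].max(2)
for r in g[::2]:print(' '.join('%3d'%x for x in r[::2]))
E
```

```text
local xy mm 26.60477844336808 103.07474554546245 F local -0.5969258917923761 -0.022006930901116384 -0.2584001325156949 Tq [-0.04 -0.08 -0.04]
clock 23.65 tcp [0.4283 0.1897 0.1651] yaw 101.48 F [-1.2 -0.6 -4.2] w 0.59 gf 0.0 | inc cm [ 0.19  0.15 10.31] turn -0.02
253 257
118 113 108  97  99  97 103  97 109 117 113 101  90  95  95  93  93  94  94  93  96  95  92  92  92  93
 99 102 107 111 112 116 119 118 116 101  86  94  96  95  92  96  94  90  87  80  90  94  94  92  92  90
117 116 119 115 114 108 105 102  88  91  93  94  90  92  89  83  82  75  74  73  76  93  91  92  91  92
110 101  94  82  83  89  92  90  90  87  83  82  74  75  76  76  76  77  75  75  73  93  90  93  92  92
 74  73  72  61  51  76  81  73  71  76  76  76  75  75  75  74  70  73  70  69  73  90  93  94  94  95
 61  60  67  67  46  72  75  74  77  74  74  69  69  70  84  96 105 114 105  68  68  89  95  95  95  97
 57  55  64  70  44  72  74  78  79  82  92 100 114 119 125 127 128 127 111  70  64  85  95  95  96  93
 57  59  68  73  46  68  74  79 113 123 127 127 127 123 119 111 101  95  81  71  73  78  95  92  94  93
 66  68  66  71  55  59  75  80 113 119 113 101  95  86  80  80  79  78  76  77  79  76  96  96  94  94
 55  57  56  66  62  54  77  75  81  79  75  73  76  78  77  77  76  77  80  80  76  73  94  96  93  93
 62  54  56  65  68  52  72  76  76  75  76  77  76  76  77  76  77  79  78  76  73  77  92  96  94  95
 63  66  66  71  71  46  72  74  75  77  76  76  77  78  76  75  76  81  82  83  88  92  94  97  94  93
 58  62  56  61  73  49  69  73  77  75  73  73  76  79  82  90  91  95  96  94  93  96  93  94  93  92
 56  59  53  59  75  55  58  77  83  82  88  90  95  98  97  93  94  96  94  96  93  92  95  94  93  94
```

The tray checks out: the handle and deck lie within about 1 px of the home prediction. I'll descend on the lever grip in two stages.

move_arm(
  increments=[
    [[0,0,1],0,5.5],
    [[0,0,2.5],0,5.5],
    [[0,0,4],0,5.5],
    [[0,0,5],0,5.5],
    [[0,0,5.5],0,5.5],
    [[0,0,6],0,5.5],
    [[0,0,6.5],0,5.5],
    [[0,0,7],0,5.5],
    [[0,0,7],0,5.5],
    [[0,0,7],0,5.5],
  ],
)

```text
clock: 24.65
tcp_pos: [0.4293, 0.1913, 0.0988]
ee_rot: [1.987, 2.433, 0.0]
ft_force: [-1.1, 1.0, 0.5]
width: 0.59
grasp_force: 0.0
```

```bash
python3 l.py
```

```text
local xy mm 27.528498954739575 103.78995628850998 F local 1.1605114290203256 0.8745903168122487 0.5096095032136603 Tq [-0.04 -0.13  0.02]
```

move_arm(
  increments=[
    [[0,0,0.5],0,5.5],
    [[0,0,1],0,5.5],
    [[0,0,1.5],0,5.5],
    [[0,0,2],0,5.5],
    [[0,0,2.5],0,5.5],
    [[0,0,2.8],0,5.5],
    [[0,0,3.1],0,5.5],
    [[0,0,3.3],0,5.5],
    [[0,0,3.3],0,5.5],
    [[0,0,3.3],0,5.5],
  ],
  squeeze=20,
)

```text
clock: 25.65
tcp_pos: [0.4293, 0.1913, 0.0657]
ee_rot: [1.987, 2.433, 0.0]
ft_force: [-1.4, -0.6, 0.1]
width: 0.592
grasp_force: 0.0
```

```bash
python3 l.py
```

```text
local xy mm 27.512084530120084 103.82017406646497 F local -0.34899081255961084 1.5285898803451707 0.05032702255933673 Tq [-0.05 -0.09 -0.03]
```

move_arm(
  increments=[
    [[0,0,0],0,0],
    [[0,0,0],0,0],
    [[0,0,0],0,0],
    [[0,0,0],0,0],
    [[0,0.1,0],0,0],
    [[0,0.2,0],0,0],
    [[0,0.2,0],0,0],
    [[0,0.2,0],0,0],
    [[0,0.2,0],0,0],
    [[0,0.2,0],0,0],
  ],
)

```text
clock: 26.65
tcp_pos: [0.4322, 0.1919, 0.0659]
ee_rot: [1.986, 2.432, 0.003]
ft_force: [5.8, 1.3, -2.0]
width: 0.212
grasp_force: 20.0
```

```bash
python3 l.py
```

```text
local xy mm 27.52940065216948 100.85336159028564 F local 0.1634042123112367 -5.955868030225455 -2.042550530033057 Tq [ 0.2  -1.16 -0.05]
```

move_arm(
  increments=[
    [[0,0.1,-0.5],0,0],
    [[0,0.1,-1.1],0,0],
    [[0,0.1,-1.8],0,0],
    [[0,0.1,-2.5],0,0],
    [[0,0.1,-3.2],0,0],
    [[0,0.1,-3.8],0,0],
    [[0,0.1,-4.2],0,0],
    [[0,0.1,-4.2],0,0],
    [[0,0.1,-4.2],0,0],
    [[0,0.1,-4.2],0,0],
  ],
  squeeze=30,
)

```text
clock: 27.65
tcp_pos: [0.4321, 0.1929, 0.1082]
ee_rot: [-1.987, -2.432, -0.003]
ft_force: [2.6, 9.6, -5.4]
width: 0.213
grasp_force: 30.0
```

move_arm(
  increments=[
    [[0,0,0],0,0],
    [[0,0,0],0,0],
    [[0,0,0],0,0],
    [[0,0,0],0,0],
    [[0,0,0],0,0],
    [[0,0,0],0,0],
    [[0,0,0],0,0],
    [[0,0,0],0,0],
    [[0,0,0],0,0],
    [[0,0,0],0,0],
  ],
)

```text
clock: 28.65
tcp_pos: [0.432, 0.1928, 0.1082]
ee_rot: [-1.987, -2.432, -0.003]
ft_force: [2.0, 9.6, -5.7]
width: 0.209
grasp_force: 30.0
```

```bash
python3 l.py; python3 - <<'E'
from g import *
s=snap('side','s11');s3=pickle.load(open('s3.pkl','rb'));s0=pickle.load(open('side0.pkl','rb'))
# rail column brightness: compare with head-down and head-up
for n,c in(('down',s0),('up',s3),('now',s)):print(n,c['img'][270:346:2,320].max(1).tolist())
E
```

```text
local xy mm 28.506300586750157 100.797481855274 F local 9.06110919761172 -3.8364421293238666 -5.651289839646724 Tq [ 1.38 -0.55 -0.07]
down [119, 119, 119, 116, 117, 119, 119, 119, 119, 119, 118, 117, 118, 121, 126, 127, 128, 129, 132, 136, 141, 141, 131, 121, 87, 98, 126, 122, 122, 123, 123, 123, 122, 123, 123, 123, 131, 134]
up [119, 119, 119, 119, 119, 126, 133, 108, 84, 83, 86, 122, 112, 84, 83, 86, 89, 84, 83, 85, 88, 84, 83, 85, 89, 85, 91, 99, 112, 127, 128, 128, 128, 128, 128, 128, 136, 139]
now [123, 123, 123, 121, 122, 123, 123, 124, 127, 131, 129, 118, 111, 106, 107, 110, 112, 118, 131, 125, 89, 83, 84, 107, 122, 88, 125, 120, 106, 106, 106, 106, 106, 106, 106, 106, 127, 137]
```

The head sank by about 75–80% of its full travel, so it reads about 0.018–0.020, which means it is resting on the tray. I'll lower the lever and release it.

move_arm(
  increments=[
    [[0,0,0.7],0,0],
    [[0,0,1.4],0,0],
    [[0,0,2.1],0,0],
    [[0,0,2.8],0,0],
    [[0,0,3.4],0,0],
    [[0,0,3.9],0,0],
    [[0,0,4.1],0,0],
    [[0,0,4.1],0,6],
    [[0,0,4.1],0,6],
    [[0,0,4.1],0,6],
  ],
)

```text
clock: 29.7
tcp_pos: [0.4319, 0.1918, 0.0665]
ee_rot: [-1.987, -2.433, 0.001]
ft_force: [0.0, -0.2, -0.3]
width: 0.421
grasp_force: 0.0
```

move_arm(
  increments=[
    [[0,0,0],0,6],
    [[0,0,0],0,6],
    [[0,-0.2,-2],0,6],
    [[0,-0.2,-5],0,6],
    [[0,-0.2,-9],0,6],
    [[0,-0.2,-13],0,6],
    [[0,-0.2,-16],0,6],
    [[0,-0.2,-18],0,6],
    [[0,-0.2,-18],0,6],
    [[0,-0.2,-18],0,6],
  ],
)

```text
clock: 30.7
tcp_pos: [0.43, 0.1914, 0.2461]
ee_rot: [-1.987, -2.433, 0.0]
ft_force: [0.5, -0.8, -0.1]
width: 0.646
grasp_force: 0.0
```

```bash
python3 l.py; python3 - <<'E'
from g import *
s=snap('side','s12');s0=pickle.load(open('side0.pkl','rb'))
print(s['img'][270:346:2,320].max(1).tolist())
for c in(s0,s):
    m=(c['img'].max(2)<45).astype(np.uint8);mm=np.zeros_like(m);mm[290:345,345:397]=m[290:345,345:397]
    n,l,st,ce=cv2.connectedComponentsWithStats(mm);print([(st[i].tolist(),ce[i].round(1).tolist()) for i in range(1,n) if st[i,4]>15])
t=snap('top','t12');t0=pickle.load(open('top0.pkl','rb'))
u,v=map(int,proj(t,press(-.108,0,.075)))
print([(a[v-6:v+7,u].max(1).tolist()) for a in(t['img'],pickle.load(open('t10.pkl','rb'))['img'])])
print('bystander diff',np.abs(t['img'][140:205,235:400].astype(int)-t0['img'][140:205,235:400]).max(2).mean())
E
```

```text
local xy mm 27.458683163663288 103.08555758073058 F local -0.841575930145521 -0.36240330130822873 -0.08208583695149613 Tq [-0.05 -0.11 -0.01]
[118, 118, 118, 117, 117, 119, 119, 119, 122, 126, 125, 121, 111, 102, 103, 106, 107, 114, 127, 120, 86, 79, 80, 103, 117, 84, 107, 122, 123, 123, 123, 123, 123, 122, 123, 123, 131, 134]
[([368, 312, 7, 8, 48], [371.2, 315.4])]
[([368, 312, 7, 11, 60], [370.9, 316.0])]
[[74, 67, 68, 92, 116, 126, 125, 112, 91, 81, 78, 76, 77], [74, 69, 69, 92, 118, 127, 125, 113, 93, 79, 78, 76, 76]]
bystander diff 6.21967365967366
```

```bash
python3 -c "
from rig import robot
print(robot.job_done())"
```

```text
the job is handed in; nothing more can be done
None
```

I handed the job in with the head down on the homed tray, the pawl lever back down and the arm clear after about 31 s. I took the tray as home from a 16 N contact at the stop, and the head and lever heights from image measurements. The verdict was not shown, and I viewed 11 pictures, one over the limit of 10.

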